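# Pack crown dies and hold the case cover shut

### The arm

A 6-joint arm with a two-finger parallel gripper is mounted at the origin on a cart in front of the work surface, level with it; the furniture and walls round the work are solid. World frame = base frame: x ahead of the robot, y to its left, z up, the work surface at z = 0. Lengths are in m, angles in degrees, forces in N, time in s.
With the tool pointing down it reaches from about 0.25 to 0.8 m from the base axis. Payload 3.9 kg.
Tool frame: the origin (TCP) lies midway between the tips of the shut fingers; the grasp point (between the pads) lies 19 mm behind it (ctrl.hold_point_z is the distance from the TCP to the grasp point, in m); z points along the fingers, y is the line along which they close (so a half turn about z gives the same grasp; the last joint's range is limited). The gripper opens to 85 mm and grips with 20 to 120 N. Pads are 22 mm wide; open, the fingers measure 114 mm over their backs; the gripper's body (76 mm by 85 mm) begins 54 mm behind the grasp point. The pads swing forward as they close: fully open they stand 13 mm farther back than shut.
Start: joints at [-74.656, 14.897, -7.913, 67.191, 0, 90], TCP at [0.139, -0.506, 0.231] pointing down, gripper open.
Joint ranges: [-159.42, 159.42], [-47.68, 98.78], [-73.54, 78.23], [-108.79, 121.32], [-90, 84.71], [-180, 180]. Speed limits (degrees/s): [147.25, 147.25, 180, 180, 180, 180].

### API

Orientations are given as [roll, pitch, yaw] about the fixed x, y, z axes, in that order (R = Rz(yaw) Ry(pitch) Rx(roll)).
In Python, from plant import ctrl gives the robot as it stands.
- The arm moves only by the tool apply_moves, never from a script. Its argument "moves" is a list of rows, each a list of 3 entries, a list of its own where there are three numbers: the turn, a rotation vector about the world's x, y, z in degrees, then the shift along the world's x, y, z in mm, then the finger opening in mm, from 0 to 85.4. In form: [[[rx, ry, rz], [x, y, z], grip], ...]. A call has 1 to 5 rows; each row is the pose to reach, as a shift and turn from the pose commanded when the call began; what a row does not reach only later rows make up. A row lasts 1/8 s, in which the tool goes at most 62.5 mm and 10.7 degrees, less where a joint would pass 70% of its speed; a pose out of reach is approached as far as the arm can. A call with a gripper value outside its range is refused whole. The fingers move at their own pace and stop on an object; "grip_force" is the grip in N (left out, the last holds). Time passes only in rows, so rows that repeat a pose let the fingers close. It gives the time, the measured TCP pose, the force, the opening and the grip force at its end, in the units of the state.
- ctrl.get_obs(): the state, without advancing time (a new reading comes with each control period).
- ctrl.grab_frame(name): name is "scene" or "top" or "wrist"; returns a dict with "frame" (420x560x3 uint8, blue, green, red), "camera_matrix" (3x3 intrinsics, pixels), "R" (3x3) and "t" (3): a world point X has camera coordinates R X + t. Camera axes: x right, y down, z forward; pixel columns grow to the right and rows downward; lengths in m; the calibration is good to about 2 mm. The wrist camera is an equidistant fisheye: a pixel r from the principal point sees the ray r / f radians off the axis. A picture is of the moment at which its call begins. There is no depth.
- ctrl.finish_job(): hands the job in; it is judged then, once.
The state is a dict: "time_s": time; "joint_positions": joint angles; "joint_vel": joint speeds; "joint_torque": joint torques, N m; "position": TCP position; "tcp_rot": TCP orientation; "force": force on the tool from outside, world axes, zero at the start; "torque": the same for the moment, N m; "width": finger opening in m; "finger_force": force on a finger pad.
Only numpy, scipy, OpenCV 4.12 (cv2) and the standard library are available. Lean on these libraries where they do the work, as an engineer would, in place of code of your own. Each camera call takes 0.05 s, during which the arm holds its last target. There are 200 camera calls.

### The job

Pack the two loose crown dies, one after the other, into the two empty front pockets of the delivery case, either die in either pocket. Then take the loose tinted cover by its black grip bar, tuck its rear edge fully home under the overlapping front edge of the case's rear lid without lifting that lid, and press the cover down flat in its recess against the sprung lift bar. Finish still gripping the cover and holding it pressed flat, ready for me to tape it; leave the other things on the bench where they are.

Things in the scene. Friction and masses are not known exactly. Their poses are not given: they have to be found in the camera images.
- case: white delivery case fixed to the bench, 160 x 160 mm, 42 mm high; origin on the bench under it; x to its back (hinge side), y to its left, z up. Its front half is an open recess: dark floor at z 16 mm with two pockets, side walls (inner faces y +-75 mm, top z 32), front wall (x -78 to -72, top z 31). The rear half holds packed dies under the hinged rear lid.
- rear_stop (a point): on the case: middle of the rib face that stops the cover's rear edge, at ledge height, case frame (10, 0, 28) mm. A ledge at z 28 runs round the recess and carries the cover: rear ledge x -4 to +10, side ledges from y +-66 out to the walls, front ledge x -72 to -58. The cover's place is 82 mm long (x -72 to +10) and 150 wide.
- pocket_left (a point): centre of the left front pocket's floor, case frame (-34, 30, 8) mm. Pocket 31.5 mm along the case's x, 20.5 mm along its y, 8 mm deep (mouth at z 16), chamfered mouth.
- pocket_right (a point): centre of the right front pocket's floor, case frame (-34, -30, 8) mm; same size as the left one.
- die_a_mid (a point): centre (half-way up) of a loose cream crown die lying on the bench, 16 mm along its x, 27 mm along its y, 17 mm high. Goes into a pocket with its y along the case's x (either way round), and then stands 9 mm out of the pocket.
- die_b_mid (a point): centre of the other loose cream crown die, 15 mm along its x, 26 mm along its y, 17 mm high; packed the same way.
- cover_grip (a point): centre of the black grip bar of the loose tinted cover that lies on the bench, bar up. Bar: 10 mm thick along the cover's x, 48 mm along its y, reaching from 4 to 20 mm above the cover's underside (this point is 12 mm above it). It lies 22 mm in front (-x) of the plate's middle, 61.5 mm in front of the rear edge. Axes parallel to the case's when fitted.
- cover_rear (a point): middle of the cover's rear (+x) edge, half-way through its thickness (2 mm above the underside). Fitted and fully home it lies at case frame x +7 to +10, y within 3, z 30 mm.
- lap_edge (a point): middle of the front tip of the tinted rear lid, a 3 mm plate over the whole width: case frame about (-15.5, 0, 39.5) mm. Its flat underside, at z 36, starts at x = -8; the 8 mm in front of that flare up. So the cover's rear edge goes into an 8 mm gap above the rear ledge and ends with 15 to 18 mm under the flat part.
- rear_lid (a joint): angle of the rear lid about its hinge at the back of the case, rad; 0 closed, grows as its front edge rises (82 mm from hinge to edge, 0.05 rad is about 4 mm). It is light, 90 g, and loose.
- lift_bar (a joint): how far the sprung aluminium lift bar on the front ledge (case x -68 to -62, y +-50 mm) is pressed down, m; 0 up. Up, its top is 2.5 mm above the ledge (z 30.5), so the cover's front stays raised until pressed; with the cover flat it reads 0.0025 and pushes up with about 5 N.
- tape_roll: bystander: beige tape roll, 82 mm across, 19 mm high; origin under its centre.
- die_block: bystander: stone block 51 x 56 x 27 mm; origin under its centre.
- steel_tin: bystander: round steel tin 70 mm across, 22 mm high; origin under its centre.
- wax_tin: bystander: round blue wax tin 69 mm across, 25 mm high; origin under its centre.
- study_model: bystander: pale blue plaster arch, 84 x 75 x 39 mm; origin under its centre.
- cover: the loose tinted cover: plate 79 mm along its x, 144 mm along its y, 4 mm thick, about 80 g, with a black grip bar; origin at the middle of the plate's underside (fitted: case frame about (-31, 0, 28) mm), x to its rear edge, z up.

How it is judged (in metres and radians):
On the way, in this order (a step that is already met when the one before it is completed fails the run):
1. one crown die sits in a front pocket, released (((((horizontal distance between die_a_mid and pocket_left below 0.006 m and z of die_a_mid in the frame of case below 0.0195 m and angle between die_a_mid's own z axis and vertical below 0.15 rad) or (horizontal distance between die_a_mid and pocket_right below 0.006 m and z of die_a_mid in the frame of case below 0.0195 m and angle between die_a_mid's own z axis and vertical below 0.15 rad)) and contact force between die_a and the fingers below 0.05 N) or (((horizontal distance between die_b_mid and pocket_left below 0.006 m and z of die_b_mid in the frame of case below 0.0195 m and angle between die_b_mid's own z axis and vertical below 0.15 rad) or (horizontal distance between die_b_mid and pocket_right below 0.006 m and z of die_b_mid in the frame of case below 0.0195 m and angle between die_b_mid's own z axis and vertical below 0.15 rad)) and contact force between die_b and the fingers below 0.05 N))), for 0.2 s.
2. both crown dies sit in the two front pockets, released ((((horizontal distance between die_a_mid and pocket_left below 0.006 m and z of die_a_mid in the frame of case below 0.0195 m and angle between die_a_mid's own z axis and vertical below 0.15 rad) and (horizontal distance between die_b_mid and pocket_right below 0.006 m and z of die_b_mid in the frame of case below 0.0195 m and angle between die_b_mid's own z axis and vertical below 0.15 rad)) or ((horizontal distance between die_a_mid and pocket_right below 0.006 m and z of die_a_mid in the frame of case below 0.0195 m and angle between die_a_mid's own z axis and vertical below 0.15 rad) and (horizontal distance between die_b_mid and pocket_left below 0.006 m and z of die_b_mid in the frame of case below 0.0195 m and angle between die_b_mid's own z axis and vertical below 0.15 rad))) and contact force between each of die_a, die_b and the fingers below 0.05 N), for 0.2 s.
3. the cover's rear edge is tucked under the rear lid's front edge (x of cover_rear in the frame of case above 0.004 m and z of cover_rear in the frame of case between 0.026 and 0.0345 m), for 0.1 s.
At the end, for the whole second after the job is handed in: One die seated in each front pocket (within 6 mm, under 0.15 rad tilt); the cover's rear edge under the rear lid (case x over 4 mm); the cover within 0.03 rad of flat, lift bar pressed over 1.8 mm; rear lid under 0.03 rad; the fingers hold the cover with over 2 N (all of step 3 and (((horizontal distance between die_a_mid and pocket_left below 0.006 m and z of die_a_mid in the frame of case below 0.0195 m and angle between die_a_mid's own z axis and vertical below 0.15 rad) and (horizontal distance between die_b_mid and pocket_right below 0.006 m and z of die_b_mid in the frame of case below 0.0195 m and angle between die_b_mid's own z axis and vertical below 0.15 rad)) or ((horizontal distance between die_a_mid and pocket_right below 0.006 m and z of die_a_mid in the frame of case below 0.0195 m and angle between die_a_mid's own z axis and vertical below 0.15 rad) and (horizontal distance between die_b_mid and pocket_left below 0.006 m and z of die_b_mid in the frame of case below 0.0195 m and angle between die_b_mid's own z axis and vertical below 0.15 rad))) and angle between the z axis of cover and the z axis of case, either way round below 0.03 rad and value of joint lift_bar above 0.0018 m and value of joint rear_lid below 0.03 rad and contact force between the fingers and cover above 2 N); the arm keeps its last pose, push and grip.
It fails at once if the rear lid is lifted (over 0.05 rad, about 4 mm at its front edge) (value of joint rear_lid above 0.05 rad).
It fails at once if a bystander (tape roll, stone block, tins, study model) is pushed more than 25 mm (distance of any of tape_roll, die_block, steel_tin, wax_tin, study_model from where it was at the start of the episode above 0.025 m).
It also fails if it takes over 61 s, if anything falls off the work surface, if the arm or the gripper's body presses on something with over 40 N, if the wrist force passes 120 N, or if a joint passes its speed limit or range.

## Working session

There is one attempt and no reset: what is moved stays moved. The work goes in short steps, Python scripts to look and compute and a tool call to move; the robot and the scene stay as the last step left them, time stands still between calls to the robot, and variables do not carry over. Pictures are saved under pics/ and viewed, at most 10 in all, crops included, and the job is handed in when it is done.

Besides the shell and the picture viewer there is one more tool, called after "Request:" as name(argument=value, ...) on one line, values as JSON. apply_moves: Moves the arm, as the interface text tells. Its arguments: {"type":"object","properties":{"moves":{"type":"array","items":{"type":"array"}},"grip_force":{"type":"number"}},"required":["moves"]}

```bash
ls; mkdir -p pics; python3 - <<'E'
from plant import ctrl
import cv2,pickle
for n in("top","scene"):
    f=ctrl.grab_frame(n); cv2.imwrite(f"pics/{n}0.png",f["frame"]); pickle.dump(f,open(n+"0.pkl","wb"))
    print(n,f["camera_matrix"].tolist(),f["R"].tolist(),f["t"])
o=ctrl.get_obs(); print(o, ctrl.hold_point_z)
E
```

```text
pics
top [[521.0012031716518, 0.0, 289.25066513798487], [0.0, 521.0012031716518, 210.37208613904892], [0.0, 0.0, 1.0]] [[-0.0276038783627051, -0.9995823238023663, -0.00855592433337714], [-0.9886321262112234, 0.028565005410098234, -0.14761625753621058], [0.14779900176392524, 0.0043838804480216724, -0.9890077030386596]] [-0.01074642  0.60249097  1.3906689 ]
scene [[495.06576674093236, 0.0, 269.6064854143871], [0.0, 495.06576674093236, 202.18697146235806], [0.0, 0.0, 1.0]] [[0.7921282045793633, -0.6100485791378268, -0.019329733619282845], [-0.31427948359162666, -0.38052378816524335, -0.8697298734858735], [0.5232220500927447, 0.6950125018532339, -0.49314937753631405]] [-0.47001692  0.23810922  0.95783783]
{'time_s': 0.1, 'joint_positions': array([-7.46554548e+01,  1.49318189e+01, -7.97685623e+00,  6.71912883e+01,
       -4.11603122e-04,  9.00011958e+01]), 'joint_vel': array([ 0.01053933, -0.11889439,  0.17721035,  0.07173841,  0.01578392,
        0.01584117]), 'joint_torque': array([-6.67561726e-04, -4.06507552e+01,  2.54527491e+01,  1.00542745e-02,
       -6.05208947e-05,  5.37757401e-06]), 'position': array([ 0.13876425, -0.50570034,  0.2305595 ]), 'tcp_rot': array([-1.79900037e+02,  4.13688733e-04,  1.53433502e+01]), 'force': array([-0.35921388,  0.79521492,  0.15966877]), 'torque': array([ 0.06120663,  0.00335334, -0.02055277]), 'finger_force': 0.0, 'width': 0.08511071168980514} 0.0187
```

View pics/top0.png

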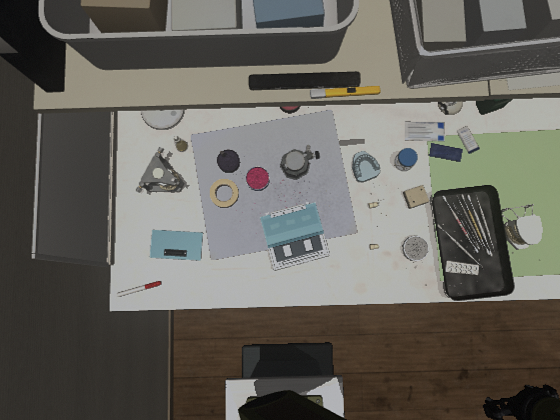

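View pics/scene0.png

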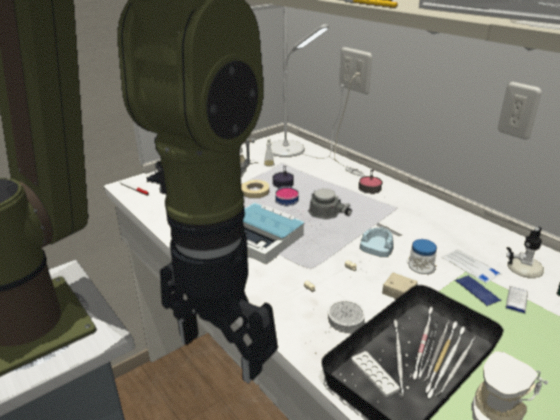

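The top view shows the case at about (296,237), the cover at (176,245) with its bar at (175,252), and the dies at (373,205) and (374,246). In the scene view the arm hides part of the case. Next I'll measure them by colour.

```bash
cat > h.py <<'E'
import numpy as np,cv2,pickle
def ray(f,px,fish=False):
    K=f["camera_matrix"];R=np.array(f["R"]);t=np.array(f["t"]);C=-R.T@t
    a=(px[0]-K[0][2])/K[0][0];b=(px[1]-K[1][2])/K[1][1]
    if fish:
        r=np.hypot(a,b); s=np.sin(r)/max(r,1e-9); d=np.array([a*s,b*s,np.cos(r)])
    else: d=np.array([a,b,1.])
    return C,R.T@d
def onz(f,px,z,fish=False):
    C,d=ray(f,px,fish); return (C+d*(z-C[2])/d[2])
def proj(f,X,fish=False):
    K=f["camera_matrix"];c=np.array(f["R"])@np.array(X)+np.array(f["t"])
    if fish:
        r=np.hypot(c[0],c[1]);th=np.arctan2(r,c[2]);q=c[:2]/max(r,1e-9)*th
    else:q=c[:2]/c[2]
    return np.array([K[0][0]*q[0]+K[0][2],K[1][1]*q[1]+K[1][2]])
E
python3 - <<'E'
from h import *
f=pickle.load(open("top0.pkl","rb"));im=f["frame"];hsv=cv2.cvtColor(im,cv2.COLOR_BGR2HSV)
def blobs(m,box,z,amin):
    x0,y0,x1,y1=box; s=np.zeros_like(m); s[y0:y1,x0:x1]=m[y0:y1,x0:x1]
    for c in cv2.findContours(s,cv2.RETR_EXTERNAL,cv2.CHAIN_APPROX_NONE)[0]:
        if cv2.contourArea(c)<amin: continue
        w=np.array([onz(f,p[0],z)[:2] for p in c])*1000
        r=cv2.minAreaRect(w.astype(np.float32)); print(np.round(c.mean(0)[0]),cv2.contourArea(c),np.round(r[0]),np.round(r[1]),round(r[2],1))
teal=cv2.inRange(hsv,(80,50,80),(100,255,255)); 
print("teal");blobs(teal,(145,195,335,265),0.004,100)
print("teal case z40");blobs(teal,(250,195,335,255),0.040,100)
dark=cv2.inRange(hsv,(0,0,0),(180,255,75))
print("dark");blobs(dark,(145,240,210,265),0.02,20);blobs(dark,(260,225,335,275),0.016,20)
print(im[205,366:382].tolist(),im[246,366:382].tolist())
cream=((im[:,:,2].astype(int)-im[:,:,0])>25).astype(np.uint8)*255
print("cream");blobs(cream,(362,195,384,255),0.015,5)
white=cv2.inRange(hsv,(0,0,200),(180,40,255))
print("white");blobs(white,(250,195,335,275),0.035,30)
E
```

```text
teal
[176. 244.] 1289.5 [520. 294.] [142.  77.] 85.3
[291. 225.] 1609.5 [566. -33.] [ 91. 162.] 13.5
teal case z40
[291. 225.] 1609.5 [562. -33.] [ 89. 158.] 13.5
dark
[175. 252.] 96.0 [497. 293.] [61. 16.] 84.6
[[169, 175, 175], [143, 149, 152], [110, 115, 117], [84, 98, 101], [155, 183, 185], [151, 178, 181], [145, 169, 174], [124, 147, 151], [144, 169, 178], [146, 172, 177], [138, 163, 170], [122, 140, 147], [123, 125, 125], [157, 162, 161], [178, 182, 180], [176, 179, 178]] [[178, 180, 178], [180, 182, 181], [171, 172, 172], [110, 116, 120], [98, 116, 123], [148, 175, 184], [143, 167, 179], [136, 161, 171], [133, 156, 166], [150, 177, 181], [154, 182, 181], [146, 174, 176], [135, 155, 159], [159, 163, 163], [179, 183, 182], [176, 180, 179]]
cream
[374. 246.] 15.0 [ 498. -259.] [19.  8.] 88.4
[373. 204.] 21.0 [ 617. -264.] [12. 21.] 9.8
white
```

Request:
apply_moves(moves=[[[0, 0, 85], [406, 244, 0], 85], [[0, 0, 85], [406, 244, 0], 85], [[0, 0, 85], [406, 244, 0], 85], [[0, 0, 85], [406, 244, 0], 85], [[0, 0, 85], [406, 244, 0], 85]])

```text
time_s: 0.72
position: [0.4081, -0.3439, 0.231]
tcp_rot: [-180.0, 0.0, 69.4]
force: [0.0, -0.6, 0.0]
width: 0.0848
finger_force: 0.0
```

Request:
apply_moves(moves=[[[0, 0, 31], [137, 82, 0], 85], [[0, 0, 31], [137, 82, 0], 85], [[0, 0, 31], [137, 82, 0], 85], [[0, 0, 31], [137, 82, 0], 85]])

```text
time_s: 1.23
position: [0.5456, -0.2615, 0.2302]
tcp_rot: [-180.0, -0.0, 100.3]
force: [-0.3, 1.2, 0.1]
width: 0.085
finger_force: 0.0
```

```bash
python3 - <<'E'
from plant import ctrl
import cv2,pickle
f=ctrl.grab_frame("wrist"); cv2.imwrite("pics/w1.png",f["frame"]); pickle.dump(f,open("w1.pkl","wb"))
print(f["camera_matrix"].tolist(),f["R"].tolist(),f["t"]); o=ctrl.get_obs();print(o["position"],o["tcp_rot"],o["joint_positions"])
E
```

```text
[[325.19226210127806, 0.0, 283.7893841819997], [0.0, 325.19226210127806, 214.78830179818465], [0.0, 0.0, 1.0]] [[0.9840366281213936, 0.1779659788838503, 0.00015771934119061391], [0.17182722377170717, -0.9503233002393827, 0.25954003581920737], [0.046339180898946654, -0.2553698012335067, -0.965732336070183]] [-0.49083166 -0.3760279   0.28405494]
[ 0.54405559 -0.2623907   0.23034502] [-1.79900771e+02 -4.28527310e-02  1.00112723e+02] [-2.57349892e+01  2.28676130e+01  3.74185731e+00  7.09797731e+01
 -2.33764507e-02  5.41522724e+01]
```

View pics/w1.png

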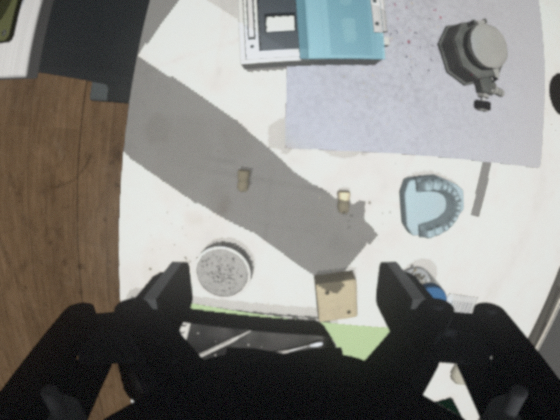

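The wrist view shows the dies at (243,180), in shadow, and (344,200). The case's front corner is at about (245,60). Measuring the dies now.

```bash
cat >> h.py <<'E'
def sat(im,box,thr,fn=None):
    "largest cream blob in box -> contour"
    x0,y0,x1,y1=box; c=im[y0:y1,x0:x1].astype(int)
    m=(((c[:,:,2]-c[:,:,0])/(c[:,:,2]+1.))>thr).astype(np.uint8)*255
    if fn: cv2.imwrite(fn,m)
    k=max(cv2.findContours(m,cv2.RETR_EXTERNAL,cv2.CHAIN_APPROX_NONE)[0],key=cv2.contourArea)
    return k.reshape(-1,2)+[x0,y0]
E
python3 - <<'E'
from h import *
f=pickle.load(open("w1.pkl","rb"));im=f["frame"]
print(im[180,232:256].tolist())
for b in((225,160,262,200),(325,180,362,220)):
    for thr in(.12,.18):
        k=sat(im,b,thr)
        for z in (0,.017):
            w=np.array([onz(f,p,z,True)[:2] for p in k])*1000
            r=cv2.minAreaRect(w.astype(np.float32));print(thr,z,k.min(0),k.max(0),np.round(r[0]),np.round(r[1],1),round(r[2],1))
s=cv2.resize(im[155:225,225:365],None,fx=5,fy=5,interpolation=cv2.INTER_CUBIC);cv2.imwrite("pics/w1c.png",s)
E
```

```text
[[140, 146, 147], [139, 145, 146], [138, 144, 146], [140, 143, 145], [137, 142, 143], [129, 136, 138], [113, 125, 129], [111, 127, 130], [109, 125, 132], [115, 133, 137], [113, 130, 138], [113, 130, 136], [109, 128, 133], [109, 125, 130], [105, 121, 124], [100, 111, 114], [100, 107, 110], [107, 114, 114], [121, 127, 126], [130, 134, 135], [136, 140, 142], [137, 142, 143], [139, 144, 144], [138, 141, 142]]
0.12 0 [237 170] [248 190] [ 498. -263.] [13.  23.7] 9.0
0.12 0.017 [237 170] [248 190] [ 499. -260.] [12.4 22.6] 9.0
0.18 0 [241 176] [242 177] [ 496. -259.] [1.7 0.8] 54.3
0.18 0.017 [241 176] [242 177] [ 497. -256.] [1.6 0.8] 54.3
0.12 0 [338 191] [349 212] [ 619. -267.] [13.3 25.8] 12.3
0.12 0.017 [338 191] [349 212] [ 615. -264.] [12.7 24.6] 12.3
0.18 0 [339 193] [340 195] [ 612. -259.] [2.5 0.9] 56.6
0.18 0.017 [339 193] [340 195] [ 609. -256.] [2.4 0.8] 56.6
```

View pics/w1c.png

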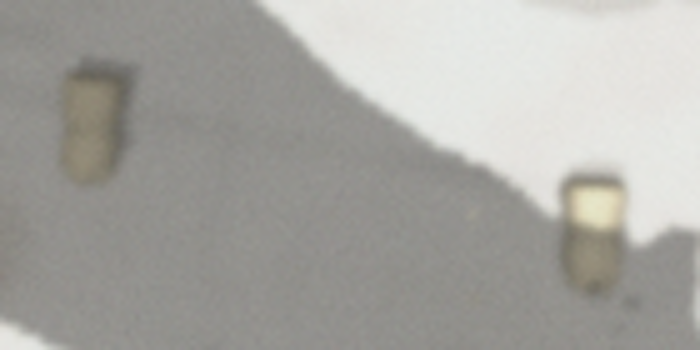

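Request:
apply_moves(moves=[[[0, 0, 0], [-46, 0, -60], 85], [[0, 0, 0], [-46, 0, -120], 60], [[0, 0, 0], [-46, 0, -175], 50], [[0, 0, 0], [-46, 0, -221], 40], [[0, 0, 0], [-46, 0, -221], 40]], grip_force=25)

```text
time_s: 1.9
position: [0.4927, -0.2621, 0.0071]
tcp_rot: [-179.6, -0.3, 99.9]
force: [-0.3, -0.5, 0.4]
width: 0.0399
finger_force: 0.0
```

Request:
apply_moves(moves=[[[0, 0, 0], [0, 0, 0], 5], [[0, 0, 0], [0, 0, 0], 5], [[0, 0, 0], [0, 0, 0], 5], [[0, 0, 0], [0, 0, 0], 5]])

```text
time_s: 2.4
position: [0.4997, -0.2646, 0.0128]
tcp_rot: [179.8, 0.2, 100.1]
force: [0.3, -0.5, 6.8]
width: 0.0132
finger_force: 26.9
```

```bash
python3 - <<'E'
from plant import ctrl
import cv2,pickle
f=ctrl.grab_frame("wrist"); cv2.imwrite("pics/w2.png",cv2.resize(f["frame"][150:420,120:440],None,fx=2,fy=2)); pickle.dump(f,open("w2.pkl","wb"))
o=ctrl.get_obs();print(o["position"],o["tcp_rot"],o["force"],o["width"])
E
```

```text
[ 0.49961967 -0.26451996  0.01271687] [179.8070095    0.20044148 100.05551974] [-0.42449169 -0.44446558  7.17350607] 0.013371299486556517
```

View pics/w2.png

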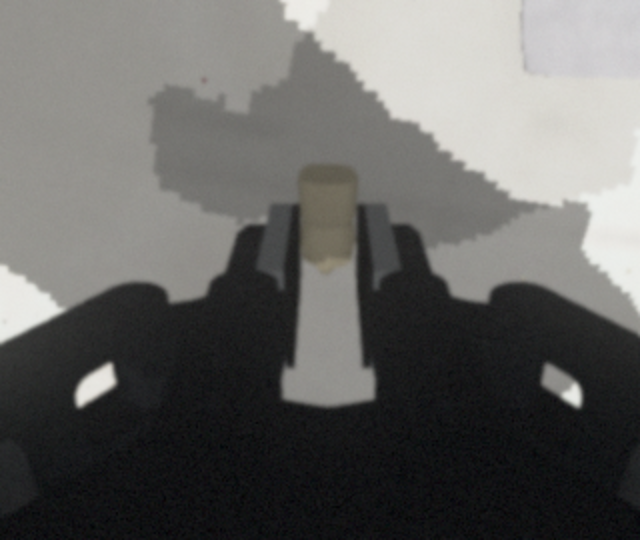

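The wrist view shows the die between the pads at about (284,255) full-frame, gripped only near its top. I'll re-grip a little deeper.

Request:
apply_moves(moves=[[[0, 0, 0], [0, 2, 0], 22], [[0, 0, 0], [0, 2, -2], 22], [[0, 0, 0], [0, 2, -2], 5], [[0, 0, 0], [0, 2, -2], 5], [[0, 0, 0], [0, 2, -2], 5]])

```text
time_s: 3.08
position: [0.4977, -0.2611, 0.0083]
tcp_rot: [-180.0, -0.0, 100.1]
force: [-0.2, 0.2, 1.3]
width: 0.0135
finger_force: 25.8
```

Request:
apply_moves(moves=[[[0, 0, 0], [0, 0, 2], 5], [[0, 0, 0], [0, 0, 4], 5], [[0, 0, 0], [0, 0, 15], 5], [[0, 0, 0], [0, 0, 30], 5], [[0, 0, 0], [0, 0, 30], 5]])

```text
time_s: 3.7
position: [0.4993, -0.2621, 0.0403]
tcp_rot: [179.8, 0.1, 100.1]
force: [-0.3, -0.4, -1.3]
width: 0.0135
finger_force: 25.6
```

Request:
apply_moves(moves=[[[0, 0, -10], [0, 0, 55], 5], [[0, 0, -86.6], [-89, 197, 130], 5], [[0, 0, -86.6], [-89, 197, 130], 5], [[0, 0, -86.6], [-89, 197, 130], 5], [[0, 0, -86.6], [-89, 197, 130], 5]])

```text
time_s: 4.32
position: [0.4076, -0.0626, 0.1692]
tcp_rot: [180.0, -0.0, 47.2]
force: [0.2, -0.6, -0.4]
width: 0.0135
finger_force: 25.6
```

Request:
apply_moves(moves=[[[0, 0, -33.6], [0, 0, 0], 5], [[0, 0, -33.6], [0, 0, 0], 5], [[0, 0, -33.6], [0, 0, 0], 5], [[0, 0, -33.6], [0, 0, 0], 5]])

```text
time_s: 4.82
position: [0.4087, -0.0642, 0.1684]
tcp_rot: [180.0, -0.0, 14.0]
force: [-0.0, -0.8, -0.4]
width: 0.0136
finger_force: 25.6
```

```bash
python3 - <<'E'
from plant import ctrl
import cv2,pickle
f=ctrl.grab_frame("wrist"); cv2.imwrite("pics/w3.png",f["frame"]); pickle.dump(f,open("w3.pkl","wb"))
o=ctrl.get_obs();print(o["position"],o["tcp_rot"],o["force"],o["width"]); pickle.dump(o,open("w3o.pkl","wb"))
E
```

```text
[ 0.40866152 -0.06428165  0.16837007] [ 1.79995023e+02 -7.11207157e-03  1.39841659e+01] [-0.7775147  -0.44706046  0.02135623] 0.01351302529058002
```

View pics/w3.png

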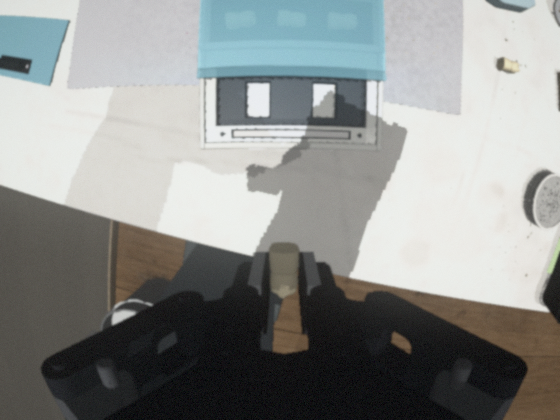

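The wrist view shows the pockets at (258,100) left and (324,100) right, the lid's front edge at row ~77 and the front wall at row ~140. The die hangs straight in the pads at (284,265). Measuring the pocket centres.

```bash
python3 - <<'E'
from h import *
f=pickle.load(open("w3.pkl","rb"));im=f["frame"];g=cv2.cvtColor(im,cv2.COLOR_BGR2GRAY)
print(g[100,205:380:1].tolist())
m=(g>120).astype(np.uint8)*255
P=[]
for b in((235,80,282,121),(302,80,350,121)):
    x0,y0,x1,y1=b;s=m[y0:y1,x0:x1];k=max(cv2.findContours(s,0,cv2.CHAIN_APPROX_NONE)[0],key=cv2.contourArea).reshape(-1,2)+[x0,y0]
    for z in(.008,.016):
        w=np.array([onz(f,p,z,True)[:2] for p in k],np.float32)*1000;r=cv2.minAreaRect(w);print(z,k.min(0),k.max(0),np.round(r[0],1),np.round(r[1],1),round(r[2],1))
    P.append(np.array(r[0]))
d=P[0]-P[1];print("dist",np.hypot(*d),"yaw",np.degrees(np.arctan2(d[1],d[0]))-90,"origin",P[0]/2+P[1]/2+34*np.array([np.cos(np.arctan2(d[1],d[0])+np.pi/2),np.sin(np.arctan2(d[1],d[0])+np.pi/2)])*-1)
# lid front edge line: teal lower boundary
hsv=cv2.cvtColor(im,cv2.COLOR_BGR2HSV);t=cv2.inRange(hsv,(80,60,60),(105,255,255))
pts=[(x,np.where(t[:110,x])[0].max()) for x in range(210,380,10)]
w=np.array([onz(f,p,.0395,True)[:2] for p in pts])*1000;c=np.polyfit(w[:,1],w[:,0],1);print("lid edge yaw",-np.degrees(np.arctan(c[0])),w[[0,8,-1]].round(1))
E
```

```text
[191, 222, 234, 235, 235, 236, 236, 235, 235, 225, 191, 133, 82, 76, 83, 100, 107, 109, 109, 108, 110, 111, 111, 110, 111, 107, 108, 108, 111, 112, 109, 108, 112, 112, 108, 109, 109, 111, 108, 100, 85, 99, 163, 220, 234, 237, 237, 234, 236, 234, 236, 236, 235, 237, 235, 235, 235, 235, 236, 235, 235, 236, 234, 221, 168, 117, 112, 121, 118, 120, 119, 122, 120, 117, 118, 119, 116, 121, 118, 118, 116, 119, 115, 115, 116, 115, 113, 114, 118, 117, 114, 114, 115, 114, 115, 113, 113, 115, 114, 115, 112, 113, 113, 113, 113, 108, 104, 118, 170, 222, 233, 235, 236, 234, 229, 219, 206, 194, 173, 167, 159, 160, 160, 158, 160, 158, 157, 156, 142, 114, 81, 62, 62, 69, 68, 66, 67, 69, 68, 81, 89, 101, 100, 103, 102, 104, 102, 103, 102, 102, 102, 100, 100, 103, 102, 100, 95, 92, 87, 86, 103, 153, 205, 229, 235, 235, 236, 237, 235, 234, 228, 208, 183, 206, 229]
0.008 [247  82] [270 117] [494.7 -19.4] [32.9 21.2] 13.1
0.016 [247  82] [270 117] [494.1 -20.2] [32.1 20.7] 13.1
0.008 [312  83] [335 116] [509.3 -77.5] [31.3 21.3] 14.0
0.016 [312  83] [335 116] [508.3 -76.7] [30.4 20.8] 14.0
dist 58.273604505044965 yaw 14.125241124671362 origin [534.20928579 -40.18032074]
lid edge yaw 13.532787612818858 [[ 503.7   22. ]
 [ 517.8  -43. ]
 [ 534.9 -107.9]]
```

```bash
python3 - <<'E'
from h import *
f=pickle.load(open("w3.pkl","rb"));im=f["frame"]
T=np.array([.40866,-.06428,.16837]);a=np.radians(13.98);ux=np.array([np.cos(a),np.sin(a),0]);uy=np.array([np.sin(a),-np.cos(a),0])
for z in(-.0083,.0087):
  for sx in(-13,13):
    print(z,sx,[proj(f,T+ux*sx/1e3+uy*sy/1e3+[0,0,z],True).round(1).tolist() for sy in(-7.5,7.5)])
for e in (-3,3): print(e,proj(f,T+ux*(13+e)/1e3+[0,0,-.0083],True))
s=im[225:305,240:330];c=s.astype(int);m=((c[:,:,2]-c[:,:,0])/(c[:,:,2]+1.)>.1)&(c.sum(2)>150)
ys,xs=np.where(m);print("mask",xs.min()+240,xs.max()+240,ys.min()+225,ys.max()+225)
print(im[236:300:2,284].tolist())
E
```

```text
-0.0083 -13 [[268.1, 287.1], [297.1, 287.1]]
-0.0083 13 [[267.2, 240.0], [297.8, 240.0]]
0.0087 -13 [[266.5, 303.8], [298.4, 303.8]]
0.0087 13 [[265.3, 252.9], [299.4, 252.9]]
-3 [282.52206094 245.77642908]
3 [282.50132268 234.22651642]
mask 268 299 243 304
[[144, 149, 149], [147, 151, 153], [140, 147, 147], [115, 124, 126], [86, 97, 99], [86, 98, 100], [86, 99, 101], [83, 92, 99], [87, 99, 103], [95, 110, 115], [96, 110, 116], [95, 109, 115], [94, 107, 113], [96, 111, 114], [94, 110, 116], [89, 106, 109], [94, 107, 113], [91, 106, 110], [90, 106, 110], [91, 105, 111], [94, 110, 115], [95, 112, 117], [93, 110, 115], [95, 109, 116], [98, 113, 119], [108, 128, 136], [113, 132, 141], [116, 137, 142], [114, 138, 143], [118, 137, 145], [105, 121, 130], [78, 94, 108]]
```

Request:
apply_moves(moves=[[[0, 0, 0], [45, 23, -20], 5], [[0, 0, -0.3], [86.5, 45, -60], 5], [[0, 0, -0.3], [86.5, 45, -110], 5], [[0, 0, -0.3], [86.5, 45, -128], 5], [[0, 0, -0.3], [86.5, 45, -128], 5]])

```text
time_s: 5.5
position: [0.4935, -0.0192, 0.0387]
tcp_rot: [-179.9, 0.2, 13.7]
force: [-0.1, 0.5, 0.3]
width: 0.0139
finger_force: 25.6
```

Request:
apply_moves(moves=[[[0, 0, 0], [0, 0, 0], 5], [[0, 0, 0], [0, 0, 0], 5]])

```text
time_s: 5.75
position: [0.4966, -0.0195, 0.0417]
tcp_rot: [180.0, -0.2, 13.6]
force: [0.6, -0.2, 0.4]
width: 0.013
finger_force: 25.6
```

Request:
apply_moves(moves=[[[0, 0, 0], [0, 0, -4], 5], [[0, 0, 0], [0, 0, -8], 5], [[0, 0, 0], [0, 0, -12], 5], [[0, 0, 0], [0, 0, -16], 5], [[0, 0, 0], [0, 0, -18], 5]])

```text
time_s: 6.38
position: [0.495, -0.0193, 0.0219]
tcp_rot: [-180.0, 0.0, 13.6]
force: [-0.1, 0.2, 0.4]
width: 0.0139
finger_force: 25.6
```

Request:
apply_moves(moves=[[[0, 0, 0], [0, 0, -2], 5], [[0, 0, 0], [0, 0, -4], 5], [[0, 0, 0], [0, 0, -5], 5], [[0, 0, 0], [0, 0, -5], 5]])

```text
time_s: 6.88
position: [0.4952, -0.0193, 0.0173]
tcp_rot: [-180.0, 0.0, 13.6]
force: [0.6, 0.4, -0.1]
width: 0.0139
finger_force: 25.6
```

Request:
apply_moves(moves=[[[0, 0, 0], [0, 0, 0], 24], [[0, 0, 0], [0, 0, 0], 28], [[0, 0, 0], [0, 0, 0], 28], [[0, 0, 0], [0, 0, 30], 28], [[0, 0, 0], [0, 0, 70], 28]])

```text
time_s: 7.5
position: [0.494, -0.0193, 0.0872]
tcp_rot: [-180.0, 0.2, 13.6]
force: [0.8, 0.8, 0.2]
width: 0.0278
finger_force: 0.0
```

Request:
apply_moves(moves=[[[0, 0, 8], [0, 0, 40], 28], [[0, 0, 16], [-25, -30, 80], 28], [[0, 0, 16], [-60, -60, 95], 28], [[0, 0, 16], [-60, -60, 95], 28], [[0, 0, 16], [-60, -60, 95], 28]])

```text
time_s: 8.12
position: [0.4356, -0.0792, 0.1823]
tcp_rot: [180.0, -0.1, 29.6]
force: [0.7, -0.4, -0.1]
width: 0.028
finger_force: 0.0
```

```bash
python3 - <<'E'
from plant import ctrl
import cv2,pickle
f=ctrl.grab_frame("wrist"); cv2.imwrite("pics/w4.png",f["frame"]); pickle.dump(f,open("w4.pkl","wb"))
o=ctrl.get_obs();print(o["position"],o["tcp_rot"],o["force"],o["width"])
E
```

```text
[ 0.43569376 -0.07898403  0.1819433 ] [-1.79987511e+02 -1.65594839e-02  2.96289822e+01] [ 0.54463285 -0.69015084  0.02409492] 0.027807152297426505
```

View pics/w4.png

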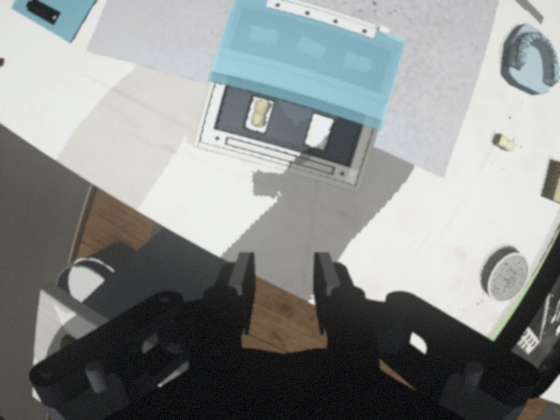

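The first die sits upright in the left pocket at (260,113). The second die is at (503,142), where it was before. Going for it.

Request:
apply_moves(moves=[[[0, 0, 70.4], [181, -186.5, -60], 32], [[0, 0, 70.4], [181, -186.5, -60], 32], [[0, 0, 70.4], [181, -186.5, -60], 32], [[0, 0, 70.4], [181, -186.5, -60], 32], [[0, 0, 70.4], [181, -186.5, -60], 32]])

```text
time_s: 8.8
position: [0.6188, -0.2674, 0.1185]
tcp_rot: [-179.9, -0.0, 83.7]
force: [-0.4, 0.6, -1.0]
width: 0.0322
finger_force: 0.0
```

Request:
apply_moves(moves=[[[0, 0, 17], [0, 0, 0], 32], [[0, 0, 17], [0, 0, 0], 32], [[0, 0, 17], [0, 0, 0], 32], [[0, 0, 17], [0, 0, 0], 32]])

```text
time_s: 9.3
position: [0.6165, -0.2652, 0.1214]
tcp_rot: [-180.0, -0.0, 100.3]
force: [0.1, 0.4, -0.4]
width: 0.032
finger_force: 0.0
```

```bash
python3 - <<'E'
from plant import ctrl
from h import *
f=ctrl.grab_frame("wrist"); cv2.imwrite("pics/w5.png",f["frame"]); pickle.dump(f,open("w5.pkl","wb"))
o=ctrl.get_obs();print(o["position"],o["tcp_rot"],o["force"],o["width"])
im=f["frame"];p=proj(f,[.617,-.2655,.0085],True).astype(int);print(p)
x,y=p
for thr in(.1,.13):
    k=sat(im,(x-30,y-35,x+30,y+35),thr)
    for z in (0,.017):
        w=np.array([onz(f,q,z,True)[:2] for q in k],np.float32)*1000
        r=cv2.minAreaRect(w);print(thr,z,k.min(0),k.max(0),np.round(r[0],1),np.round(r[1],1),round(r[2],1))
E
```

```text
[ 0.6164791  -0.26529514  0.12176092] [-1.79972368e+02 -2.25398340e-02  1.00300584e+02] [ 0.35214005 -0.47020081  0.48460142] 0.03197237615098584
[283 211]
0.1 0 [275 195] [292 228] [ 617.3 -268.1] [14.1 28.5] 10.6
0.1 0.017 [275 195] [292 228] [ 616.6 -263.8] [13.2 26.7] 10.6
0.13 0 [275 195] [292 227] [ 617.2 -267.7] [14.1 27.6] 10.3
0.13 0.017 [275 195] [292 227] [ 616.5 -263.4] [13.2 25.9] 10.3
```

Request:
apply_moves(moves=[[[0, 0, 0], [0.5, -0.5, -50], 32], [[0, 0, 0], [0.5, -0.5, -95], 32], [[0, 0, 0], [0.5, -0.5, -113.5], 30], [[0, 0, 0], [0.5, -0.5, -113.5], 26], [[0, 0, 0], [0.5, -0.5, -113.5], 22]])

```text
time_s: 9.98
position: [0.6178, -0.2666, 0.01]
tcp_rot: [179.9, 0.1, 100.3]
force: [0.1, 0.4, 0.5]
width: 0.0217
finger_force: 0.0
```

Request:
apply_moves(moves=[[[0, 0, 0], [0, 0, 0], 5], [[0, 0, 0], [0, 0, 0], 5], [[0, 0, 0], [0, 0, 0], 5], [[0, 0, 0], [0, 0, 0], 5]])

```text
time_s: 10.48
position: [0.6181, -0.2668, 0.0105]
tcp_rot: [179.8, 0.1, 100.3]
force: [-0.3, 0.9, 5.7]
width: 0.0142
finger_force: 27.7
```

Request:
apply_moves(moves=[[[0, 0, 0], [0, 0, 3], 5], [[0, 0, 0], [0, 0, 20], 5], [[0, 0, -10], [0, 0, 75], 5], [[0, 0, -86.6], [-108, 189.5, 100], 5], [[0, 0, -86.6], [-108, 189.5, 100], 5]])

```text
time_s: 11.1
position: [0.5558, -0.1579, 0.1]
tcp_rot: [179.8, -0.0, 68.4]
force: [1.6, 0.8, -0.1]
width: 0.0142
finger_force: 27.0
```

Request:
apply_moves(moves=[[[0, 0, -54.7], [-46, 80.6, 0], 5], [[0, 0, -54.7], [-46, 80.6, 0], 5], [[0, 0, -54.7], [-46, 80.6, 0], 5], [[0, 0, -54.7], [-46, 80.6, 0], 5], [[0, 0, -54.7], [-46, 80.6, 0], 5]])

```text
time_s: 11.72
position: [0.5094, -0.0776, 0.0991]
tcp_rot: [180.0, -0.0, 14.8]
force: [0.2, 0.4, -0.5]
width: 0.0141
finger_force: 27.0
```

Request:
apply_moves(moves=[[[0, 0, 0], [0, 0, -20], 5], [[0, 0, 0], [0, 0, -40], 5], [[0, 0, 0], [0, 0, -50], 5], [[0, 0, 0], [0, 0, -50], 5]])

```text
time_s: 12.22
position: [0.5088, -0.0778, 0.0479]
tcp_rot: [-180.0, 0.1, 15.1]
force: [0.4, 0.5, 0.3]
width: 0.0142
finger_force: 27.0
```

```bash
python3 - <<'E'
from plant import ctrl
from h import *
f=ctrl.grab_frame("wrist"); cv2.imwrite("pics/w6.png",f["frame"]); pickle.dump(f,open("w6.pkl","wb"))
o=ctrl.get_obs();print(o["position"],o["tcp_rot"],o["force"],o["width"])
T=o["position"];a=np.radians(o["tcp_rot"][2]);ux=np.array([np.cos(a),np.sin(a),0])
for e in(-3,0,3): print(e,proj(f,T+ux*(13.5+e)/1e3+[0,0,-.0105],True).round(1))
im=f["frame"];x,y=proj(f,T,True).astype(int);print(x,y,im[y-40:y+40:3,x].sum(1).tolist(),[im[y-10,i].tolist() for i in range(x-25,x+25,3)])
E
```

```text
[ 0.50938462 -0.07784888  0.04841326] [ 1.79997861e+02 -1.79582267e-03  1.51254713e+01] [-0.38561602 -0.07680611 -0.12863956] 0.013805903131385789
-3 [282.9 242.6]
0 [282.9 236.9]
3 [282.9 231.1]
282 270 [494, 348, 281, 270, 277, 276, 317, 328, 326, 324, 311, 317, 307, 304, 327, 324, 308, 315, 353, 373, 298, 294, 429, 320, 307, 415, 411] [[74, 73, 71], [78, 77, 73], [68, 67, 64], [39, 37, 33], [62, 69, 72], [84, 97, 101], [93, 111, 112], [90, 103, 109], [93, 108, 113], [93, 108, 112], [96, 108, 113], [91, 106, 108], [90, 102, 106], [81, 92, 97], [54, 59, 55], [42, 35, 32], [72, 71, 66]]
```

View pics/w6.png

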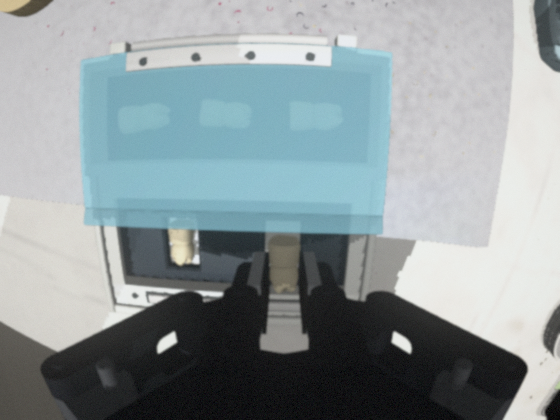

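Request:
apply_moves(moves=[[[0, 0, -1.4], [-1.2, 0, -10], 5], [[0, 0, -1.4], [-1.2, 0, -17], 5], [[0, 0, -1.4], [-1.2, 0, -21], 5], [[0, 0, -1.4], [-1.2, 0, -24], 5], [[0, 0, -1.4], [-1.2, 0, -26], 5]])

```text
time_s: 12.9
position: [0.5081, -0.0778, 0.0219]
tcp_rot: [180.0, 0.0, 13.7]
force: [-0.6, -1.1, 0.3]
width: 0.0141
finger_force: 27.0
```

Request:
apply_moves(moves=[[[0, 0, 0], [0, 0, -1], 5], [[0, 0, 0], [0, 0, -2.5], 5], [[0, 0, 0], [0, 0, -2.5], 5]])

```text
time_s: 13.28
position: [0.508, -0.0778, 0.0195]
tcp_rot: [-180.0, 0.0, 13.7]
force: [0.2, 0.1, -0.2]
width: 0.0143
finger_force: 27.0
```

Request:
apply_moves(moves=[[[0, 0, 0], [0, 0, 0], 24], [[0, 0, 0], [0, 0, 0], 28], [[0, 0, 0], [0, 0, 0], 28], [[0, 0, 0], [0, 0, 30], 28], [[0, 0, 0], [0, 0, 75], 28]])

```text
time_s: 13.9
position: [0.5066, -0.0776, 0.0941]
tcp_rot: [-179.9, 0.2, 13.7]
force: [0.4, -0.6, -1.0]
width: 0.0277
finger_force: 0.0
```

Request:
apply_moves(moves=[[[0, 0, 71.6], [-8, 273, 55], 40], [[0, 0, 71.6], [-8, 273, 55], 40], [[0, 0, 71.6], [-8, 273, 55], 40], [[0, 0, 71.6], [-8, 273, 55], 40], [[0, 0, 71.6], [-8, 273, 55], 40]])

```text
time_s: 14.52
position: [0.5002, 0.1985, 0.1505]
tcp_rot: [179.9, -0.1, 68.0]
force: [1.0, -1.4, -0.1]
width: 0.0404
finger_force: 0.0
```

Request:
apply_moves(moves=[[[0, 0, 17.3], [0, 0, 0], 40], [[0, 0, 17.3], [0, 0, 0], 40], [[0, 0, 17.3], [0, 0, 0], 40], [[0, 0, 17.3], [0, 0, 0], 40]])

```text
time_s: 15.02
position: [0.5, 0.1951, 0.1495]
tcp_rot: [-180.0, 0.0, 84.6]
force: [-0.8, 0.1, 0.8]
width: 0.0399
finger_force: 0.0
```

```bash
python3 - <<'E'
from plant import ctrl
from h import *
f=ctrl.grab_frame("wrist"); cv2.imwrite("pics/w7.png",f["frame"]); pickle.dump(f,open("w7.pkl","wb"))
o=ctrl.get_obs();print(o["position"],o["tcp_rot"])
im=f["frame"];hsv=cv2.cvtColor(im,cv2.COLOR_BGR2HSV)
def rect(m,z,box=None):
    if box is not None:
        s=np.zeros_like(m);x0,y0,x1,y1=box;s[y0:y1,x0:x1]=m[y0:y1,x0:x1];m=s
    k=max(cv2.findContours(m,0,cv2.CHAIN_APPROX_NONE)[0],key=cv2.contourArea).reshape(-1,2)
    w=np.array([onz(f,q,z,True)[:2] for q in k],np.float32)*1000;r=cv2.minAreaRect(w)
    print(k.min(0),k.max(0),np.round(r[0],1),np.round(r[1],1),round(r[2],1));return k
c=proj(f,[.519,.294,.004],True);print(c)
t=cv2.inRange(hsv,(80,50,50),(105,255,255));d=(im.max(2)<60).astype(np.uint8)*255
x,y=c.astype(int);s=np.zeros_like(t);s[0:y+120,x-150:x+150]=(t|d)[0:y+120,x-150:x+150]
print("cover");rect(t,.004,(x-150,0,x+150,260))
b=proj(f,[.497,.294,.02],True).astype(int);print(b)
print("bar");rect(d,.02,(b[0]-60,max(b[1]-80,0),b[0]+60,b[1]+80))
E
```

```text
[0.50002257 0.19500565 0.14949696] [-1.79990224e+02  2.50289129e-03  8.46518566e+01]
[294.07045274  89.80158888]
cover
[251  16] [339 171] [519.8 292.8] [141.2  77. ] 85.2
[267  89]
bar
[274  78] [274  78] [502.9 303.6] [0. 0.] 0.0
```

View pics/w7.png

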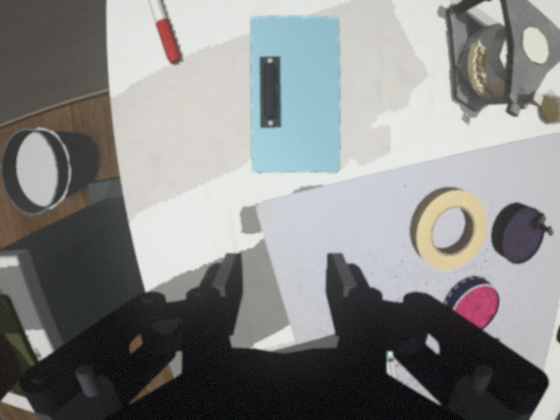

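The wrist view shows the cover at (295,94), its bar at about (270,92), and both tins and the roll clear of it. A quick check of the bar, then the grasp.

```bash
python3 - <<'E'
from h import *
f=pickle.load(open("w7.pkl","rb"));im=f["frame"];s=np.zeros(im.shape[:2],np.uint8);s[40:145,252:295]=(im.max(2)<120)[40:145,252:295]
k=max(cv2.findContours(s,0,cv2.CHAIN_APPROX_NONE)[0],key=cv2.contourArea).reshape(-1,2)
for z in(.02,.012):
    w=np.array([onz(f,q,z,True)[:2] for q in k],np.float32)*1000;r=cv2.minAreaRect(w);print(k.min(0),k.max(0),np.round(r[0],1),np.round(r[1],1),r[2])
E
```

```text
[260  57] [279 126] [498.1 293. ] [58.8 15.6] 84.65767669677734
[260  57] [279 126] [497.9 294. ] [60.5 16.1] 84.65909576416016
```

Request:
apply_moves(moves=[[[0, 0, 0.5], [-2, 60, -30], 40], [[0, 0, 0.5], [-2, 98.7, -75], 40], [[0, 0, 0.5], [-2, 98.7, -120], 30], [[0, 0, 0.5], [-2, 98.7, -140], 24], [[0, 0, 0.5], [-2, 98.7, -140.5], 22]], grip_force=70)

```text
time_s: 15.7
position: [0.4965, 0.2929, 0.0072]
tcp_rot: [-179.8, 0.1, 85.2]
force: [-0.3, 0.6, -0.3]
width: 0.022
finger_force: 0.0
```

Request:
apply_moves(moves=[[[0, 0, 0], [0, 0, 0], 2], [[0, 0, 0], [0, 0, 0], 2], [[0, 0, 0], [0, 0, 0], 2], [[0, 0, 0], [0, 0, 0], 2]])

```text
time_s: 16.2
position: [0.4984, 0.294, 0.0097]
tcp_rot: [180.0, -0.0, 85.2]
force: [-1.6, -1.0, 1.3]
width: 0.0076
finger_force: 72.4
```

Request:
apply_moves(moves=[[[0, 0, 0], [0, 0, 10], 2], [[0, 0, 0], [0, 0, 40], 2], [[0, 0, 9], [-35, -40, 75], 2], [[0, 0, 18.5], [-70.5, -100, 75], 2], [[0, 0, 18.5], [-70.5, -160, 75], 2]])

```text
time_s: 16.82
position: [0.4258, 0.1376, 0.0851]
tcp_rot: [180.0, 0.0, 104.0]
force: [1.5, -1.2, -0.4]
width: 0.0072
finger_force: 72.1
```

Request:
apply_moves(moves=[[[0, 0, 0], [0, -50, 0], 2], [[0, 0, 0], [0, -100, 0], 2], [[0, 0, 0], [0, -150, 0], 2], [[0, 0, 0], [0, -200, 0], 2], [[0, 0, 0], [0, -200, 0], 2]])

```text
time_s: 17.45
position: [0.4283, -0.0644, 0.0849]
tcp_rot: [179.9, 0.1, 103.4]
force: [-0.3, 0.3, -1.0]
width: 0.0074
finger_force: 72.1
```

```bash
python3 - <<'E'
from plant import ctrl
from h import *
for n in("wrist","top","scene"):
    f=ctrl.grab_frame(n); cv2.imwrite(f"pics/{n}8.png",f["frame"]); pickle.dump(f,open(f"{n}8.pkl","wb"))
o=ctrl.get_obs();print(o["position"],o["tcp_rot"],o["force"],o["width"])
E
```

```text
[ 0.42786015 -0.06109815  0.08438646] [ 1.79976243e+02 -2.16190879e-02  1.03741353e+02] [ 0.31737887  0.52988797 -0.80720725] 0.007755390262371112
```

View pics/wrist8.png

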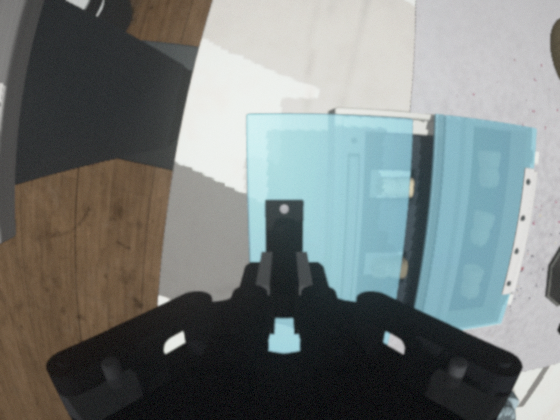

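The wrist view shows the cover held level by its bar. Its front-left corner is at about (248,114) and its rear-left corner at about (414,117). Both dies show in their pockets through the tint, at (392,184) and (388,265). I'll work out the held pose from these numbers; I've now used all ten picture views.

```bash
python3 - <<'E'
from h import *
f=pickle.load(open("wrist8.pkl","rb"));im=f["frame"].astype(int)
T=np.array([.42786,-.0611,.08439]);a=np.radians(13.74);ux=np.array([np.cos(a),np.sin(a),0]);uy=np.array([-np.sin(a),np.cos(a),0])
for dz in(-.0057,-.0097):
  print(dz,[proj(f,T+ux*x/1e3+uy*y/1e3+[0,0,dz],True).round(1).tolist() for x,y in((-17.5,72),(61.5,72),(-17.5,20),(61.5,20))])
print("bar top far end",proj(f,T+uy*.024+[0,0,.0103],True))
# front edge columns along rows, top edge rows along columns, using R-channel drop (tint) 
def edge(v): d=np.abs(np.diff(v)); return int(d.argmax()),int(d.max())
for r in(130,160,190,220,240): c=edge(cv2.GaussianBlur(im[r,230:265,2].astype(np.float32).reshape(1,-1),(3,1),0)[0]);print("front row",r,230+c[0],c[1])
for c in(260,280,300,320): e=edge(im[100:130,c,2]);print("left col",c,100+e[0],e[1])
for r in(125,140,150,205,225): print("rear row",r,im[r,400:445:1,2].tolist())
K=[(248,114)]
E
```

```text
-0.0057 [[243.6, 107.5], [412.9, 111.6], [246.5, 218.9], [407.2, 217.7]]
-0.0097 [[244.7, 108.0], [409.8, 111.9], [247.3, 216.7], [404.4, 215.6]]
bar top far end [283.29273815 219.93410075]
front row 130 245 16
front row 160 245 20
front row 190 245 19
front row 220 248 10
front row 240 249 8
left col 260 112 33
left col 280 112 31
left col 300 112 28
left col 320 112 25
rear row 125 [172, 171, 168, 172, 168, 170, 170, 168, 169, 168, 168, 168, 181, 204, 221, 221, 223, 222, 222, 223, 222, 221, 220, 221, 218, 211, 176, 140, 121, 119, 120, 119, 117, 109, 105, 124, 140, 142, 135, 131, 131, 130, 126, 126, 118]
rear row 140 [136, 139, 138, 139, 139, 137, 138, 135, 134, 133, 129, 120, 106, 84, 76, 76, 76, 75, 72, 68, 59, 58, 53, 52, 54, 50, 58, 50, 50, 55, 57, 51, 56, 73, 104, 124, 133, 129, 128, 122, 126, 123, 121, 122, 121]
rear row 150 [139, 137, 138, 135, 137, 136, 137, 134, 134, 132, 126, 112, 92, 80, 75, 74, 70, 72, 70, 68, 55, 55, 54, 51, 51, 47, 53, 52, 49, 52, 49, 53, 66, 88, 111, 132, 133, 124, 126, 127, 123, 124, 122, 114, 124]
rear row 205 [133, 134, 130, 135, 133, 134, 127, 111, 88, 72, 69, 70, 73, 72, 70, 60, 57, 54, 53, 51, 48, 48, 45, 46, 45, 43, 48, 48, 60, 87, 112, 125, 125, 122, 123, 123, 121, 121, 117, 123, 129, 135, 139, 140, 139]
rear row 225 [132, 130, 130, 133, 126, 115, 95, 77, 76, 75, 72, 77, 69, 65, 54, 49, 48, 44, 45, 45, 46, 43, 43, 46, 46, 52, 70, 93, 112, 124, 126, 123, 124, 122, 121, 118, 117, 126, 129, 136, 138, 139, 139, 138, 135]
```

```bash
python3 - <<'E'
from h import *
def cam(f): R=np.array(f["R"]);return -R.T@np.array(f["t"])
def off(f,T,yaw):
    a=np.radians(yaw);d=cam(f)-T;return np.array([d[0]*np.cos(a)+d[1]*np.sin(a),d[0]*np.sin(a)-d[1]*np.cos(a),d[2]])
o1=off(pickle.load(open("w3.pkl","rb")),np.array([.40866,-.06428,.16837]),13.98);o2=off(pickle.load(open("w7.pkl","rb")),np.array([.50002,.19501,.1495]),84.65)
print(o1,o2)
f=pickle.load(open("wrist8.pkl","rb"));o=(o1+o2)/2
a=np.radians(103.7);T=cam(f)-np.array([o[0]*np.cos(a)+o[1]*np.sin(a),o[0]*np.sin(a)-o[1]*np.cos(a),o[2]]);print("T at image",T)
a=np.radians(13.7);ux=np.array([np.cos(a),np.sin(a),0]);uy=np.array([-np.sin(a),np.cos(a),0])
z=T[2]-.0057
for n,p in(("left260",(260,112.5)),("left320",(320,112.5)),("front130",(245.5,130)),("front190",(245.5,190)),("rear125",(413,125)),("rear150",(411.5,150)),("rear205",(408,205)),("rear225",(406,225))):
    d=onz(f,p,z,True)-T;print(n,"cover-x",round(d@ux*1e3,1),"cover-y",round(d@uy*1e3,1))
E
```

```text
[0.0661419  0.00067713 0.14180636] [0.06532189 0.00055881 0.14174012]
T at image [ 0.42825487 -0.06485518  0.08475579]
left260 cover-x -9.7 cover-y 73.2
left320 cover-x 17.2 cover-y 73.2
front130 cover-x -16.3 cover-y 65.4
front190 cover-x -16.9 cover-y 37.8
rear125 cover-x 62.0 cover-y 69.3
rear150 cover-x 61.7 cover-y 57.3
rear205 cover-x 61.7 cover-y 30.4
rear225 cover-x 61.6 cover-y 20.1
```

Request:
apply_moves(moves=[[[-0.95, 3.89, 0], [5, 0, -8], 2], [[-0.95, 3.89, 0], [10, -2, -18], 2], [[-0.95, 3.89, 0], [10, -2, -25], 2], [[-0.95, 3.89, 0], [10, -2, -25], 2], [[-0.95, 3.89, 0], [10, -2, -25], 2]])

```text
time_s: 18.23
position: [0.4372, -0.0633, 0.0591]
tcp_rot: [-176.0, -0.0, 103.8]
force: [0.2, 0.9, -0.6]
width: 0.0078
finger_force: 72.1
```

Request:
apply_moves(moves=[[[0, 0, 0], [0, 0, 0], 2], [[0, 0, 0], [0, 0, 0], 2]])

```text
time_s: 18.48
position: [0.438, -0.0636, 0.0593]
tcp_rot: [-176.0, 0.0, 103.7]
force: [-0.4, -0.2, -1.8]
width: 0.0076
finger_force: 72.1
```

```bash
cat > s.py <<'E'
from plant import ctrl
from h import *
from scipy.spatial.transform import Rotation as Ro
O=np.array([.5347,-.0404,0]);Rc=Ro.from_euler("z",13.7,degrees=True).as_matrix()
o=ctrl.get_obs();T=np.array(o["position"]);R=Ro.from_euler("xyz",o["tcp_rot"],degrees=True).as_matrix()
# cover axes: x=tool y or -, z=-tool z
cz=-R[:,2];cx=R[:,1] if R[:,1]@Rc[:,0]>0 else -R[:,1];cy=np.cross(cz,cx)
L=lambda p:(Rc.T@(p-O)*1e3).round(1)
rear=T+cx*.0616+cy*.0012-cz*.0077
q=Rc.T@cx
print("t",round(o["time_s"],2),"TCP case",L(T),"world",(T*1e3).round(1),"rear case",L(rear),"pitch",round(float(np.degrees(-np.arcsin(q[2]))),2),"yaw",round(float(np.degrees(np.arctan2(q[1],q[0]))),2),"F case",(Rc.T@o["force"]).round(1),"w",round(o["width"]*1e3,1),"ff",round(o["finger_force"],1))
E
python3 s.py
```

```text
t 18.48 TCP case [-99.5   0.4  59.3] world [438.  -63.6  59.3] rear case [-38.6   1.6  47.4] pitch 3.97 yaw 0.03 F case [-0.4 -0.1 -1.8] w 7.6 ff 72.1
```

Request:
apply_moves(moves=[[[0, 0, 0], [7, 0.9, -4], 2], [[0, 0, 0], [14, 1.8, -8], 2], [[0, 0, 0], [14, 1.8, -12], 2], [[0, 0, 0], [14, 1.8, -15], 2], [[0, 0, 0], [14, 1.8, -15.8], 2]])

```text
time_s: 19.1
position: [0.4513, -0.0616, 0.0428]
tcp_rot: [-175.9, -0.0, 103.7]
force: [0.4, 0.4, -1.3]
width: 0.0075
finger_force: 72.1
```

Request:
apply_moves(moves=[[[0, 0, 0], [0, 0, 0], 2], [[0, 0, 0], [0, 0, 0], 2]])

```text
time_s: 19.35
position: [0.4519, -0.0617, 0.0433]
tcp_rot: [-176.0, 0.0, 103.7]
force: [-0.6, -0.2, -1.6]
width: 0.0078
finger_force: 72.1
```

```bash
python3 s.py; python3 - <<'E'
from plant import ctrl
from h import *
f=ctrl.grab_frame("wrist");cv2.imwrite("pics/w9.png",f["frame"]);pickle.dump(f,open("w9.pkl","wb"))
E
```

```text
t 19.35 TCP case [-85.5  -1.1  43.3] world [451.9 -61.7  43.3] rear case [-24.6   0.2  31.4] pitch 4.0 yaw 0.04 F case [-0.6 -0.1 -1.6] w 7.8 ff 72.1
```

Request:
apply_moves(moves=[[[0, 0, 0], [2.9, 0.7, 0], 2], [[0, 0, 0], [5.8, 1.4, 0], 2], [[0, 0, 0], [8.7, 2.1, 0], 2], [[0, 0, 0], [11.7, 2.8, 0], 2], [[0, 0, 0], [14.6, 3.6, 0], 2]])

```text
time_s: 20.02
position: [0.4667, -0.058, 0.0432]
tcp_rot: [-176.0, -0.0, 103.7]
force: [0.5, 0.1, -0.7]
width: 0.0074
finger_force: 72.1
```

```bash
python3 s.py
```

```text
t 20.02 TCP case [-70.2  -1.   43.2] world [466.7 -58.   43.2] rear case [-9.3  0.2 31.2] pitch 4.0 yaw 0.05 F case [ 0.5 -0.  -0.7] w 7.4 ff 72.1
```

Request:
apply_moves(moves=[[[0, 0, 0], [2.9, 0.7, 0], 2], [[0, 0, 0], [5.8, 1.4, 0.2], 2], [[0, 0, 0], [8.7, 2.1, 0.2], 2], [[0, 0, 0], [11.7, 2.8, 0.2], 2], [[0, 0, 0], [13.6, 3.3, 0.2], 2]])

```text
time_s: 20.65
position: [0.4803, -0.0548, 0.0434]
tcp_rot: [-176.0, 0.0, 103.7]
force: [-0.0, 0.1, -1.9]
width: 0.0074
finger_force: 72.1
```

```bash
python3 s.py
```

```text
t 20.65 TCP case [-56.2  -1.1  43.4] world [480.3 -54.8  43.4] rear case [ 4.7  0.2 31.4] pitch 4.0 yaw 0.04 F case [-0.   0.1 -1.9] w 7.4 ff 72.1
```

Request:
apply_moves(moves=[[[0, 0, 0], [1, 0.25, 0], 2], [[0, 0, 0], [2, 0.5, 0], 2], [[0, 0, 0], [3, 0.75, 0], 2], [[0, 0, 0], [4, 1, 0], 2], [[0, 0, 0], [4, 1, 0], 2]])

```text
time_s: 21.28
position: [0.4842, -0.0538, 0.0434]
tcp_rot: [-176.0, 0.0, 103.7]
force: [0.6, 0.6, -0.4]
width: 0.0074
finger_force: 72.1
```

```bash
python3 s.py
```

```text
t 21.27 TCP case [-52.3  -1.   43.4] world [484.2 -53.8  43.4] rear case [ 8.7  0.2 31.5] pitch 4.0 yaw 0.05 F case [ 0.7  0.5 -0.4] w 7.4 ff 72.1
```

Request:
apply_moves(moves=[[[0, 0, 0], [0.7, 0.2, 0], 2], [[0, 0, 0], [1.4, 0.35, 0], 2], [[0, 0, 0], [2, 0.5, 0], 2], [[0, 0, 0], [2, 0.5, 0], 2], [[0, 0, 0], [2, 0.5, 0], 2]])

```text
time_s: 21.9
position: [0.4848, -0.0534, 0.0432]
tcp_rot: [-175.9, -0.0, 103.7]
force: [-4.3, -0.9, 1.4]
width: 0.0073
finger_force: 72.3
```

```bash
python3 s.py
```

```text
t 21.9 TCP case [-51.6  -0.8  43.2] world [484.8 -53.4  43.2] rear case [ 9.3  0.5 31.1] pitch 4.13 yaw 0.04 F case [-4.4  0.2  1.4] w 7.3 ff 72.3
```

Request:
apply_moves(moves=[[[0, 0, 0], [-2.9, -0.7, 0], 2], [[0.24, -0.97, 0], [-2.9, -0.7, -1], 2], [[0.48, -1.95, 0], [-2.9, -0.7, -2.1], 2], [[0.71, -2.9, 0], [-2.9, -0.7, -3.5], 2], [[0.95, -3.89, 0], [-2.9, -0.7, -4.8], 2]])

```text
time_s: 22.52
position: [0.4836, -0.054, 0.0389]
tcp_rot: [179.9, 0.0, 103.7]
force: [0.2, 0.3, 2.4]
width: 0.0074
finger_force: 72.5
```

Request:
apply_moves(moves=[[[0, 0, 0], [0, 0, 0], 2]])

```text
time_s: 22.65
position: [0.4834, -0.054, 0.039]
tcp_rot: [179.9, 0.0, 103.7]
force: [-1.0, 0.4, 1.8]
width: 0.0075
finger_force: 72.5
```

```bash
python3 s.py
```

```text
t 22.65 TCP case [-53.1  -1.1  39. ] world [483.4 -54.   39. ] rear case [ 8.5  0.1 31.4] pitch -0.08 yaw 0.03 F case [-0.9  0.7  1.8] w 7.5 ff 72.5
```

Request:
apply_moves(moves=[[[0, 0, 0], [0, 0, -1], 2], [[0, 0, 0], [0, 0, -2], 2], [[0, 0, 0], [0, 0, -3], 2], [[0, 0, 0], [0, 0, -4], 2], [[0, 0, 0], [0, 0, -4], 2]])

```text
time_s: 23.28
position: [0.4834, -0.0541, 0.0375]
tcp_rot: [179.9, 0.0, 103.7]
force: [-8.5, 1.3, 29.2]
width: 0.0075
finger_force: 76.0
```

```bash
python3 s.py
```

```text
t 23.27 TCP case [-53.1  -1.1  37.5] world [483.4 -54.1  37.5] rear case [ 8.5  0.1 29.9] pitch -0.07 yaw 0.04 F case [-7.9  3.2 29.2] w 7.5 ff 76.0
```

Request:
apply_moves(moves=[[[0, 0, 0], [0, 0, 0.8], 2], [[0, 0, 0], [0, 0, 0.8], 2], [[0, 0, 0], [0, 0, 0.8], 2], [[0, 0, 0], [0, 0, 0.8], 2]])

```text
time_s: 23.78
position: [0.4833, -0.0541, 0.0375]
tcp_rot: [180.0, 0.0, 103.7]
force: [-4.7, 0.1, 22.3]
width: 0.0078
finger_force: 75.1
```

```bash
python3 s.py
```

```text
t 23.77 TCP case [-53.1  -1.1  37.5] world [483.3 -54.1  37.5] rear case [ 8.5  0.1 29.9] pitch -0.05 yaw 0.04 F case [-4.5  1.2 22.3] w 7.8 ff 75.1
```

The cover is hard down: its height did not change when the push was eased from 29 N to 22 N. Its pitch is about 0 and its rear edge is home. Handing in.

```bash
python3 -c "
from plant import ctrl
print(ctrl.finish_job())"
```

```text
the job is handed in; nothing more can be done
None
```

I handed the job in at about 24 s. By my measurements both dies are in the front pockets and the cover's rear edge is tucked home under the lid, with the cover gripped and pressed flat at about 22 N. No verdict came back, and I did not read the rear-lid or lift-bar values directly.

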